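# Unhook the bending die past its sprung keeper and seat it in the nest

## Task

The spoke-bending die hangs by its frame on the stand's safety hook. Press the sprung keeper open with the die's own hanging bar, feel gently for the stop behind it, ease back a few millimetres into the gap between beak and stop, and lift the die off so that the keeper snaps shut; never force the hook (15 N at most). Then seat the die gently, upright and fully down, in the nest of the bending head, let go, and leave the other things where they lie.

Things in the scene. Friction and masses are not known exactly. Their poses are not given: they have to be found in the camera images.
- hook_seat (a point): Centre of the die's hanging bar (10 mm square) when it rests on the hook, 135 mm above the table. x runs level from the hook's tip towards the post, z up. Here (mm): arm z=-17 to -5, 14 wide; bar between the tip wall's face x=-6.5 and the shut keeper's x=6.5 (3 mm play), under the beak (z=9 to 15) that juts in over it from the tip, outermost x=-42
- hook_tip (a point): Top of the hook's fixed tip wall, 9 mm above and 10.5 mm in front of hook_seat, same axes. The beak above it, edge at x=0 to 15 mm from hook_seat, is set anew each time, unmeasured. Set with it are two rigid stop prongs with lips (edge 13 mm behind the beak's): at the stop (bar centre x=10 to 25) the bar lies 2 mm under the lips; 2 to 5 mm back from the stop it can rise
- hook: Fixed stand, dark steel flat-bar hook on a grey post; origin on the table straight below hook_seat, same axes. Post front face at x=80 mm, 26 mm wide, 150 mm tall; foot plate from x=50 to 180, 120 mm wide, 12 mm thick
- keeper (a joint): Hinge (rad) of the sprung keeper, a bright steel flap 22 mm wide, upright across the hook's mouth, pivot 30 mm below and 9 mm behind hook_seat, top 8 mm above hook_seat. 0 = shut, grows as pushed towards the post. At the bar it takes 2 N to start, 5 to 6 N well open; at the stop prongs the push rises steeply. Friction adds if the die's weight is left on the arm
- die_grip (a point): Centre of the black grip block topping the die's hanger, 22 (x) by 26 (y) by 42 mm tall. z up, y along the hanging bar, x along the hook. Grasp from above, closing along y. From here (mm): crossbar 66 long z=-30 to -22, uprights y=+-28.5 (9 wide), hanging bar centre z=-48, open window under the bar down to the die's top z=-118
- die_foot (a point): Centre of the underside of the die, a steel block 36 mm (x) by 66 mm (y) by 28 mm tall, 146 mm straight below die_grip, same axes; 37 mm above the table while it hangs. Die with hanger weighs 0.32 to 0.5 kg
- die: The whole loose die with hanger; its origin is die_foot
- nest_floor (a point): Centre of the nest's floor, 12 mm above the table. The nest is a pocket 42 mm (x) by 72 mm (y) within dark steel rims 10 mm high and 10 mm wide; z up. The die fits either way round. Two roller pins 22 mm across, tops 34 mm above the table, stand at x=50, y=+-35 mm from it
- nest: Bending head: fixed 130 mm square steel plate that carries the nest; origin on the table under nest_floor, same axes
- hub: bystander: aluminium wheel hub, 72 mm across, 62 mm tall, origin under its centre
- wrench: bystander: steel wrench 150 mm long, lying flat, origin under its centre
- spare_die: bystander: plain steel die block without hanger, 36 x 66 x 28 mm, origin under its centre
- roller: bystander: dark steel ring roller, 44 mm across, 18 mm tall, origin under its centre
- spokes: bystander: bundle of steel spokes tied with two bands, 220 mm long, 33 mm wide, 18 mm tall, origin under its centre
- tin: bystander: open aluminium tray 120 x 90 x 40 mm, origin under its centre

How it is judged:
By the outcome, as a careful person would: the job done as asked, in the order asked, and still so for the second after the job is handed in, with the robot touching nothing.
It also fails if it takes over 72 s, if anything falls off the work surface, if the arm or the gripper's body presses on something with over 40 N, if the wrist force passes 120 N, or if a joint passes its speed limit or range.

## Robot

A 6-joint arm with a two-finger parallel gripper is mounted at the origin on the work surface. World frame = base frame: x ahead of the robot, y to its left, z up, the work surface at z = 0. Lengths are in m, angles in rad, forces in N, time in s.
With the tool pointing down it reaches from about 0.425 to 0.95 m from the base axis. Payload 14.7 kg.
Tool frame: the origin (TCP) lies on the centre line of the jaws, within the pads' length; the fingertips stand 8 mm ahead of it and the grasp point (between the pads) lies 11 mm behind it; y points along the fingers, z is the direction in which the jaws open and shut, and the axes are right-handed (so a half turn about y gives the same grasp; the last joint's range is limited). The gripper opens to 85 mm and grips with 20 to 120 N. Pads are 22 mm wide; open, the fingers measure 114 mm over their backs; the gripper's body (76 mm by 85 mm) begins 54 mm behind the grasp point. The pads swing forward as they close: fully open they stand 13 mm farther back than shut.
Start: joints at [-1.313, 0.48, 1.596, -0, 1.065, -0.047], TCP at [0.195, -0.62, 0.239] pointing down, gripper open.
Joint ranges: [-2.75, 2.75], [-0.82, 2.05], [0.23, 2.67], [-1.56, 4.7], [0.09, 2.69], [-2.92, 2.92]. Speed limits (rad/s): [1.89, 1.89, 2.39, 3.01, 3.01, 3.01].

## Interface

Orientations are given as a rotation vector (axis times angle).
In Python, from cell import get_obs, eyes, ticket gives the robot as it stands.
- The arm moves only by the shell command python3 -m creep 'ROWS' [FORCE]. ROWS is a JSON object of lists of equal length, an entry for each row: "offset": the shift along the tool's x, y, z as a fraction of full scale, a list of three; "rotation": the turn, a rotation vector about the tool's x, y, z as a fraction of full scale, a list of three; "fingers": the opening in per cent of the stroke, from 0 (shut) to 100 (fully open). A call has 1 to 12 rows; each row shifts and turns the commanded pose from where the row before left it, along the tool's axes as they then stand; what a row does not reach is not made up. Full scale, the value 1, is 4 cm for a shift and 0.1 rad for a turn. A row lasts 1/8 s, in which the tool goes at most 62.5 mm and 10.7 degrees, less where a joint would pass 70% of its speed; a pose out of reach is approached as far as the arm can. A call with a number of a shift or a turn outside -1 to 1 is refused whole. A call with a gripper value outside its range is refused whole. The fingers move at their own pace and stop on an object; FORCE is the grip in N (left out, the last holds). Time passes only in rows, so rows that do not move let the fingers close. It gives the time, the measured TCP pose, the force and the opening at its end, in the units of the state.
- get_obs(): the state, without advancing time (a new reading comes with each control period).
- eyes.read_camera(name): name is "scene" or "side" or "wrist"; returns the picture (480x640x3 uint8, red, green, blue); there is no depth.
- eyes.camera_model(name): a dict with "fx", "fy", "cx", "cy" (pixels), "rvec" (rotation vector, rad) and "tvec" (3), from world to camera coordinates, as OpenCV has them; the wrist camera has in their place "tool_from_camera" (4x4, takes a point from camera to tool coordinates, whose origin is the TCP and whose axes are the tool frame's). Camera axes: x right, y down, z forward; pixel columns grow to the right and rows downward; lengths in m; the calibration is good to about 2 mm. A picture is of the moment at which its call begins: read the wrist's pose just before it. camera_model takes no time and is no camera call.
- ticket.finish_job(): hands the job in, once; it reports no verdict.
The state is a dict: "time_s": time; "qpos": joint angles; "joint_velocities": joint speeds; "joint_efforts": joint torques, N m; "tool_pos": TCP position; "orientation": TCP orientation; "wrist_force": force on the tool from outside, world axes, zero at the start; "ft_torque": the same for the moment, N m; "grip_width": finger opening in m.
Only numpy, scipy, OpenCV 4.12 (cv2) and the standard library are available. Lean on these libraries where they do the work, as an engineer would, in place of code of your own. Each camera call takes 0.05 s, during which the arm holds its last target.

## Working session

There is one attempt and no reset: what is moved stays moved. The work goes in short steps, Python scripts to look and compute and a shell command to move; the robot and the scene stay as the last step left them, time stands still between calls to the robot, and variables do not carry over. Pictures are saved under pics/ and viewed, and the job is handed in when it is done.

```bash
ls; mkdir -p pics; cat > h.py <<'E'
import numpy as np,cv2
from cell import get_obs,eyes,ticket
def cam(n):
    m=eyes.camera_model(n);K=np.array([[m['fx'],0,m['cx']],[0,m['fy'],m['cy']],[0,0,1.]])
    return m,K
def shot(n,f):
    im=eyes.read_camera(n);cv2.imwrite('pics/'+f,cv2.cvtColor(im,cv2.COLOR_RGB2BGR));return im
def ext(n):
    m,K=cam(n)
    if 'rvec' in m:
        R=cv2.Rodrigues(np.array(m['rvec'],float))[0];return K,R,np.array(m['tvec'],float)
    o=get_obs();T=np.eye(4);T[:3,:3]=cv2.Rodrigues(np.array(o['orientation'],float))[0];T[:3,3]=o['tool_pos']
    W=np.linalg.inv(T@np.array(m['tool_from_camera']));return K,W[:3,:3],W[:3,3]
def ray(E,uv):
    K,R,t=E;d=R.T@np.linalg.inv(K)@np.array([uv[0],uv[1],1.]);return -R.T@t,d
def onz(E,uv,z):
    c,d=ray(E,uv);return c+d*(z-c[2])/d[2]
def proj(E,p):
    K,R,t=E;q=K@(R@np.asarray(p,float)+t);return q[:2]/q[2]
def tri(obs):
    A=np.zeros((3,3));b=np.zeros(3)
    for E,uv in obs:
        c,d=ray(E,uv);d=d/np.linalg.norm(d);P=np.eye(3)-np.outer(d,d);A+=P;b+=P@c
    return np.linalg.solve(A,b)
E
python3 - <<'E'
from h import *
o=get_obs();print(o)
shot('scene','s0.png');shot('side','d0.png');shot('wrist','w0.png')
for n in ('scene','side','wrist'):
    print(n,eyes.camera_model(n))
    E=ext(n);print(-E[1].T@E[2])
E
```

```text
pics
{'time_s': 0.0, 'qpos': array([-1.31256817e+00,  4.80822712e-01,  1.59689735e+00,  8.17215620e-06,
        1.06509595e+00, -4.66165668e-02]), 'joint_velocities': array([-1.05643153e-03,  1.05688857e-03, -1.35356892e-03,  1.64078723e-03,
        7.71204823e-05,  6.08562816e-04]), 'joint_efforts': array([ 4.32881861e-03, -9.50639606e+01, -4.30166280e+01,  1.19570182e-04,
        1.22836765e-02,  7.47689978e-05]), 'tool_pos': array([ 0.19500013, -0.61962419,  0.23866956]), 'orientation': array([-0.31614771,  2.05853499, -2.05600136]), 'wrist_force': array([ 0.06226954,  0.77961436, -0.38020836]), 'ft_torque': array([-0.00875708, -0.00599576, -0.01353293]), 'grip_width': 0.08526896962284349}
scene {'fx': 441.4677239770258, 'fy': 441.4677239770258, 'cx': 319.83160848096657, 'cy': 235.32202594798463, 'rvec': array([ 2.10346779,  0.74131341, -0.39047906]), 'tvec': array([-0.3816262 , -0.08190955,  1.46154144])}
[ 1.07778451 -0.70604845  0.79267096]
side {'fx': 534.8319300539199, 'fy': 534.8319300539199, 'cx': 317.0673192613309, 'cy': 233.48206194616623, 'rvec': array([ 2.37291926, -0.15433041,  0.06783913]), 'tvec': array([-0.49728131,  0.13685931,  1.27218801])}
[ 0.38617122 -0.83994091  1.01481651]
wrist {'fx': 353.58520820283934, 'fy': 353.58520820283934, 'cx': 315.5750142430245, 'cy': 234.43688337528127, 'tool_from_camera': array([[-5.79432812e-05,  9.65027651e-01,  2.62148106e-01,
        -6.45050856e-02],
       [ 1.35273771e-03, -2.62147791e-01,  9.65026790e-01,
        -1.35005880e-01],
       [ 9.99999083e-01,  4.10534447e-04, -1.29023959e-03,
        -7.09049854e-05],
       [ 0.00000000e+00,  0.00000000e+00,  0.00000000e+00,
         1.00000000e+00]])}
[ 0.25655254 -0.60044696  0.37382467]
```

View pics/s0.png

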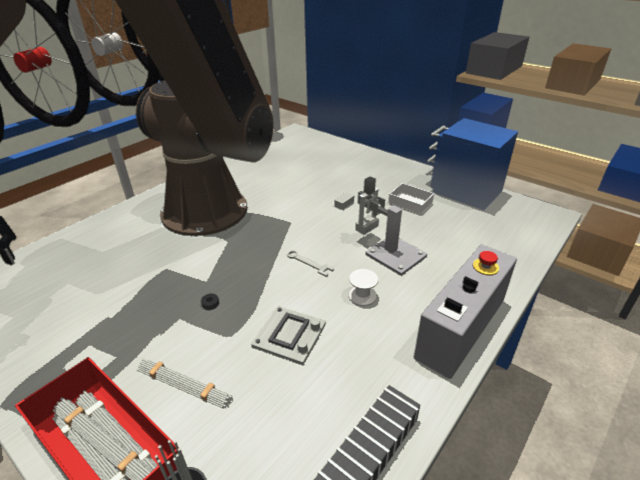

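View pics/d0.png

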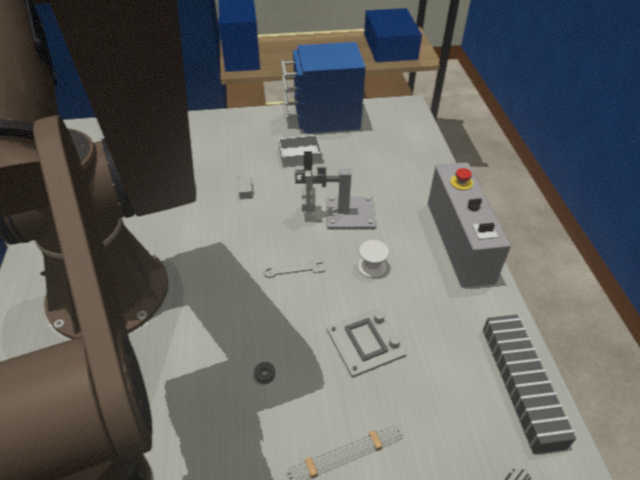

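View pics/w0.png

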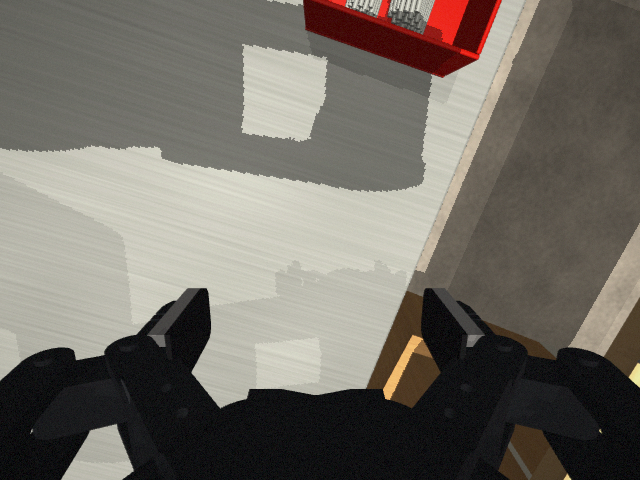

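The scene view shows the hook with the die near (370,210) and the nest near (290,332). In the side view they are near (310,185) and (366,340). Next I'll zoom in.

```bash
python3 - <<'E'
import cv2
s=cv2.imread('pics/s0.png');d=cv2.imread('pics/d0.png')
def c(im,x,y,w,h,f,k): cv2.imwrite('pics/'+f,cv2.resize(im[y:y+h,x:x+w],None,fx=k,fy=k,interpolation=cv2.INTER_CUBIC))
c(s,325,170,110,110,'s0h.png',5.4);c(d,285,135,100,100,'d0h.png',6);c(s,245,295,90,75,'s0n.png',8);c(d,320,300,90,80,'d0n.png',7.5)
E
```

```text
(no output)
```

View pics/s0h.png

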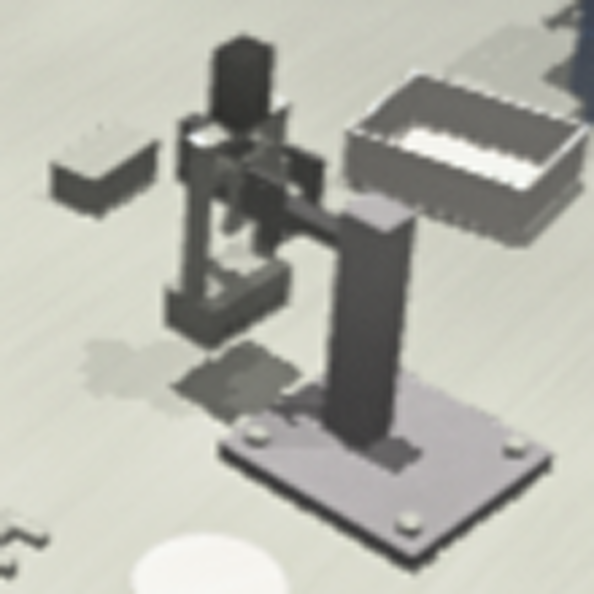

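View pics/d0h.png

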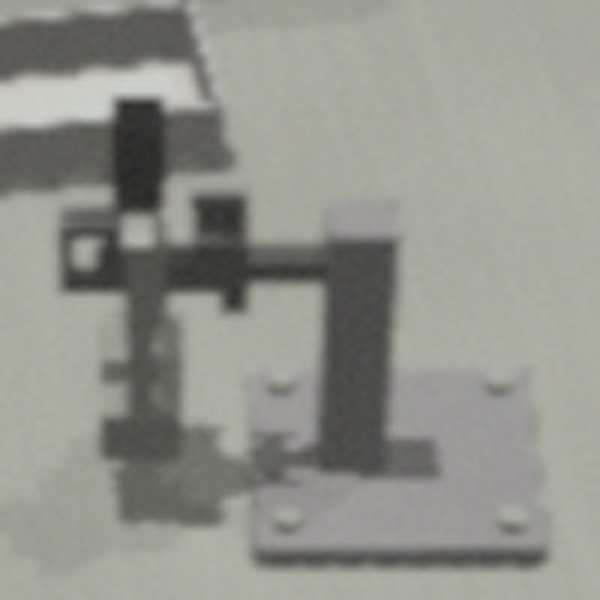

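View pics/s0n.png

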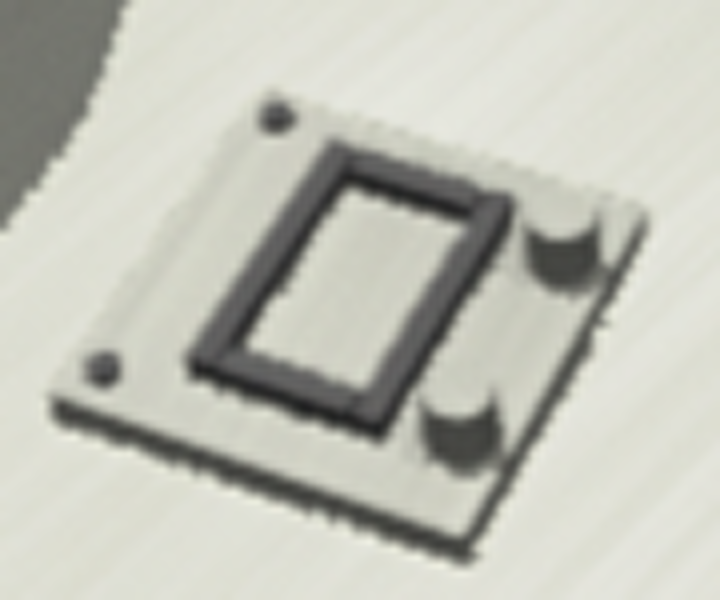

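View pics/d0n.png

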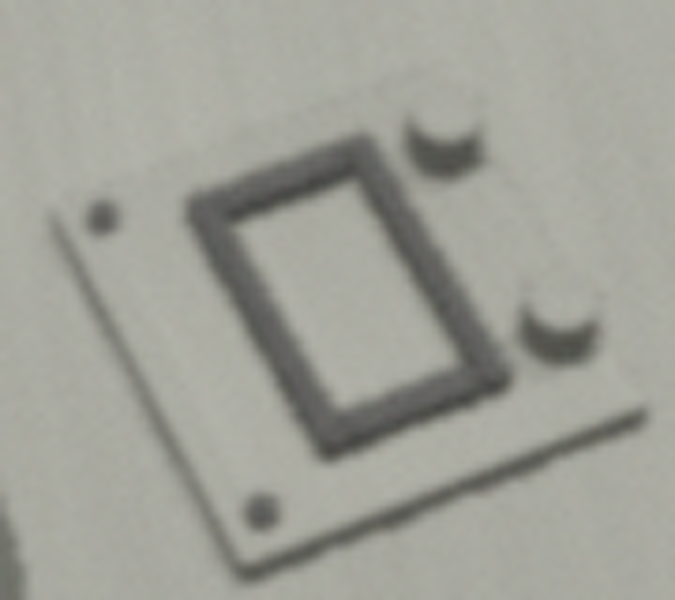

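```bash
cat > fit.py <<'E'
from h import *
from scipy.optimize import least_squares
def un(p,k,x0,y0): return (p[0]+.5)/k-.5+x0,(p[1]+.5)/k-.5+y0
Es,Ed=ext('scene'),ext('side')
N=[]
for (m,p) in [((-31,46,22),(335,143)),((31,46,22),(515,198)),((-31,-46,22),(188,357)),((31,-46,22),(380,422)),((50,35,34),(565,222)),((50,-35,34),(462,402)),((-65,-65,12),(50,400)),((65,65,12),(648,215)),((65,-65,12),(470,545)),((-65,65,12),(268,90))]:
    N.append((Es,un(p,8,245,295),m))
for (m,p) in [((-31,46,22),(190,200)),((31,46,22),(365,135)),((31,-46,22),(510,372)),((-31,-46,22),(330,448)),((50,35,34),(447,113)),((50,-35,34),(562,297)),((-65,65,12),(53,210)),((-65,-65,12),(240,575)),((65,-65,12),(645,410))]:
    N.append((Ed,un(p,7.5,320,300),m))
H=[]
for m,p in [((50,-60,12),(222,447)),((180,-60,12),(413,560)),((180,60,12),(550,458)),((80,-13,150),(340,210)),((80,13,150),(360,190))]: H.append((Es,un(p,5.4,325,170),m))
for m,p in [((50,60,12),(250,370)),((50,-60,12),(252,552)),((180,-60,12),(545,548)),((180,60,12),(530,368)),((80,-13,150),(325,240)),((80,13,150),(328,203))]: H.append((Ed,un(p,6,285,135),m))
def fit(D,x0):
    def f(v):
        c,s=np.cos(v[2]),np.sin(v[2]);r=[]
        for E,uv,m in D:
            r+=list(proj(E,[v[0]+(c*m[0]-s*m[1])/1e3,v[1]+(s*m[0]+c*m[1])/1e3,m[2]/1e3])-uv)
        return r
    s=least_squares(f,x0,loss='soft_l1');return s.x,np.array(f(s.x)).reshape(-1,2)
for nm,D,uv,z in (('nest',N,(289,333),.02),('hook',H,(370,205),.135)):
    p=onz(Es,uv,z);best=min((fit(D,[p[0],p[1],a]) for a in np.arange(-3,3.2,1)),key=lambda t:(t[1]**2).sum())
    print(nm,best[0]);print(best[1].round(1).tolist())
G=tri([(Es,un((243,45),5.4,325,170)),(Ed,un((139,102),6,285,135))]);print('griptop',G)
E
python3 fit.py
```

```text
nest [ 0.58026202 -0.22037661  0.27734144]
[[-0.5, -0.8], [0.5, -0.3], [-0.7, 0.1], [0.1, 0.5], [-0.3, -1.2], [-0.3, -1.6], [-0.5, -0.8], [0.4, -0.8], [-0.6, -0.5], [-0.8, -0.4], [-0.5, -0.1], [1.1, -0.7], [1.7, 0.7], [-0.3, 0.7], [0.5, 0.1], [0.6, 0.5], [0.1, -0.4], [0.8, -0.5], [1.5, -0.3]]
hook [ 0.50343452  0.20000643 -0.12370783]
[[-1.6, -1.0], [-0.5, -0.4], [0.5, -1.1], [-0.9, -0.2], [1.6, -0.1], [-0.2, -0.2], [0.4, 0.2], [0.9, 0.7], [-0.2, 0.0], [0.8, 0.2], [-0.1, -0.3]]
griptop [0.50474041 0.20505259 0.20618166]
```

```bash
cat > go.py <<'E'
# usage: go.py x y z yawx   (yawx: world heading of tool x axis, tool pointing down); prints offset in tool axes from current pose (units) and rotation
import sys
from h import *
from scipy.spatial.transform import Rotation as Ro
x,y,z,a=map(float,sys.argv[1:5])
o=get_obs();R=Ro.from_rotvec(o['orientation'])
X=np.array([np.cos(a),np.sin(a),0]);Y=np.array([0,0,-1.]);T=Ro.from_matrix(np.c_[X,Y,np.cross(X,Y)])
print('R cols\n',R.as_matrix().round(4),'tool x heading',np.arctan2(*R.as_matrix()[1::-1,0]))
d=np.array([x,y,z])-o['tool_pos'];print('pos',o['tool_pos'].round(4),'world d mm',(d*1e3).round(2))
print('offset total (tool, units of 4cm)',(R.inv().apply(d)/.04).round(3))
print('offset in TARGET tool axes',(T.inv().apply(d)/.04).round(3))
print('rot total units',((R.inv()*T).as_rotvec()/.1).round(3), 'F',o['wrist_force'].round(2),'t',o['time_s'],'w',o['grip_width'])
E
python3 go.py 0.503 0.2 0.30 -0.124;python3 go.py 0.503 0.2 0.30 3.018|tail -1
```

```text
R cols
 [[-9.539e-01 -2.000e-04  3.001e-01]
 [-3.001e-01  9.000e-04 -9.539e-01]
 [-0.000e+00 -1.000e+00 -9.000e-04]] tool x heading -2.836777544533581
pos [ 0.195  -0.6198  0.2388] world d mm [307.99 819.76  61.18]
offset total (tool, units of 4cm) [-13.495  -1.514 -17.24 ]
offset in TARGET tool axes [ 5.106 -1.53  21.289]
rot total units [ 2.0000e-03 -2.7128e+01 -1.2000e-02] F [ 0.58 -0.01  0.07] t 0.15 w 0.08539023649567226
rot total units [9.000e-03 4.284e+00 1.000e-03] F [ 0.58 -0.01  0.07] t 0.15 w 0.08539023649567226
```

```bash
python3 -m creep '{"offset":[[0,-0.4,0],[0,-0.4,0],[0,-0.4,0],[0,-0.4,0],[0,0,0],[-1,0,-1],[-1,0,-1],[-1,0,-1],[-1,0,-1],[-1,0,-1],[0,0,-1],[0,0,-1]],"rotation":[[0,0.86,0],[0,0.86,0],[0,0.86,0],[0,0.86,0],[0,0.85,0],[0,0,0],[0,0,0],[0,0,0],[0,0,0],[0,0,0],[0,0,0],[0,0,0]],"fingers":[100,100,100,100,100,100,100,100,100,100,100,100]}' 40; python3 go.py 0.503 0.2 0.30 3.018
```

```text
time_s: 1.65
tool_pos: [0.4286, -0.3654, 0.3029]
orientation: [-0.133, -2.158, 2.157]
wrist_force: [0.9, -0.1, 0.4]
grip_width: 0.0853
R cols
 [[-9.924e-01 -5.000e-04 -1.231e-01]
 [ 1.231e-01  5.000e-04 -9.924e-01]
 [ 6.000e-04 -1.000e+00 -5.000e-04]] tool x heading 3.018153137741547
pos [ 0.4286 -0.3654  0.3029] world d mm [ 74.38 565.37  -2.85]
offset total (tool, units of 4cm) [ -0.105   0.078 -14.256]
offset in TARGET tool axes [ -0.103   0.071 -14.256]
rot total units [0.005 0.002 0.006] F [ 0.87 -0.08  0.35] t 1.65 w 0.08527072555560132
```

```bash
python3 -m creep '{"offset":[[-0.1,0,-1],[0,0,-1],[0,0,-1],[0,0,-1],[0,0,-1],[0,0,-1],[0,0,-1],[0,0,-1],[0,0,-1],[0,0,-1],[0,0,-1],[0,0,-1]],"rotation":[[0,0,0],[0,0,0],[0,0,0],[0,0,0],[0,0,0],[0,0,0],[0,0,0],[0,0,0],[0,0,0],[0,0,0],[0,0,0],[0,0,0]],"fingers":[100,100,100,100,100,100,100,100,100,100,100,100]}' && python3 -m creep '{"offset":[[0,0,-1],[0,0,-0.8],[0,0,0],[0,0,0]],"rotation":[[0,0,0],[0,0,0],[0,0,0],[0,0,0]],"fingers":[100,100,100,100]}'; python3 go.py 0.503 0.2 0.30 3.018
python3 - <<'E'
from h import *
shot('wrist','w1.png');shot('side','d1.png')
E
```

```text
time_s: 3.15
tool_pos: [0.4916, 0.1102, 0.3032]
orientation: [-0.134, -2.157, 2.157]
wrist_force: [0.1, 0.4, -0.7]
grip_width: 0.0856
time_s: 3.65
tool_pos: [0.5003, 0.1799, 0.3031]
orientation: [-0.133, -2.157, 2.158]
wrist_force: [0.1, -0.4, 0.3]
grip_width: 0.0854
R cols
 [[-9.923e-01 -6.000e-04 -1.235e-01]
 [ 1.235e-01 -4.000e-04 -9.923e-01]
 [ 5.000e-04 -1.000e+00  5.000e-04]] tool x heading 3.0178059749221227
pos [0.5003 0.1799 0.3031] world d mm [ 2.71 20.15 -3.08]
offset total (tool, units of 4cm) [-0.005  0.077 -0.508]
offset in TARGET tool axes [-0.005  0.077 -0.508]
rot total units [-0.005 -0.002  0.005] F [ 0.13 -0.45  0.28] t 3.65 w 0.08538542508451381
```

View pics/w1.png

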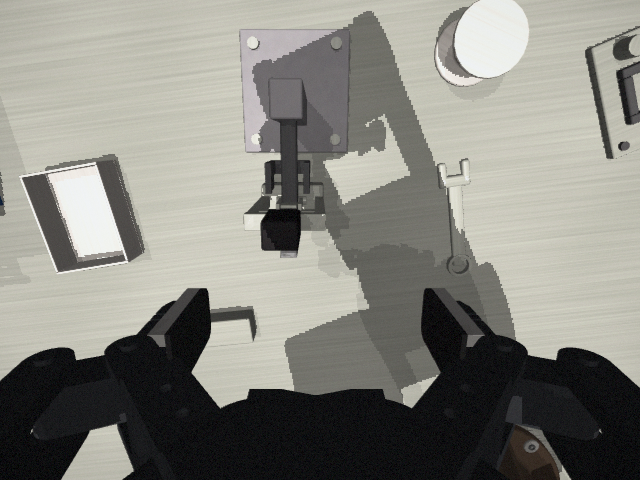

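The post is near (287,95) and the die's black grip block near (281,230), close to the stand's axis. I'll zoom in.

```bash
python3 - <<'E'
import cv2
s=cv2.imread('pics/w1.png')
cv2.imwrite('pics/w1h.png',cv2.resize(s[140:265,230:340],None,fx=4.8,fy=4.8,interpolation=cv2.INTER_CUBIC))
E
```

```text
(no output)
```

View pics/w1h.png

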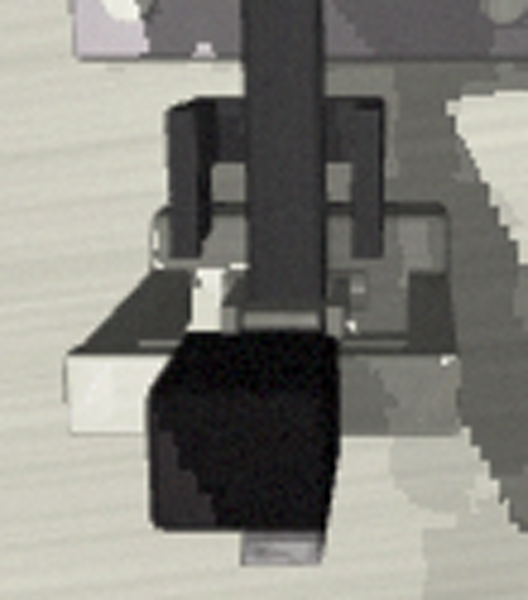

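```bash
cat > q.py <<'E'
from h import *
E=ext('wrist');h=np.array([.5034,.2000]);a=-.1237
def hk(p): d=p[:2]-h;c,s=np.cos(a),np.sin(a);return np.array([c*d[0]+s*d[1],-s*d[0]+c*d[1]])*1e3
def P(x,y,z): 
    p=onz(E,((x+.5)/4.8-.5+230,(y+.5)/4.8-.5+140),z);print((x,y,z),p.round(4),hk(p).round(1))
for q in [(150,395,.204),(150,530,.204),(327,530,.204),(70,355,.161),(457,355,.161),(72,433,.161),(460,433,.161),(152,525,.204)]:P(*q)
print('foot corners')
for uv in [(239,29),(349,29.5),(247,152.5),(350,151.5)]: 
    p=onz(E,uv,.012);print(p.round(4),hk(p).round(1))
print('prongs/post'); 
for uv in [(268,79),(305,79)]: p=onz(E,uv,.15);print(hk(p).round(1))
for q in [(242,250,.13),(325,250,.13),(166,110,.15),(385,100,.15),(167,258,.15),(385,258,.15)]:P(*q)
E
python3 q.py
```

```text
(150, 395, 0.204) [0.5146 0.2148 0.204 ] [ 9.3 16. ]
(150, 530, 0.204) [0.4948 0.2181 0.204 ] [-10.8  16.9]
(327, 530, 0.204) [0.4916 0.1926 0.204 ] [-10.8  -8.8]
(70, 355, 0.161) [0.5139 0.2349 0.161 ] [ 6.1 36. ]
(457, 355, 0.161) [0.5058 0.1709 0.161 ] [  6.  -28.5]
(72, 433, 0.161) [0.5006 0.237  0.161 ] [-7.3 36.4]
(460, 433, 0.161) [0.4925 0.172  0.161 ] [ -7.4 -29.1]
(152, 525, 0.204) [0.4955 0.2177 0.204 ] [-10.   16.6]
foot corners
[0.6875 0.239  0.012 ] [177.9  61.4]
[0.6723 0.1213 0.012 ] [177.3 -57.3]
[0.5584 0.2531 0.012 ] [48.  59.5]
[0.5445 0.1329 0.012 ] [ 49.  -61.5]
prongs/post
[107.3  14.6]
[107.3 -13.3]
(242, 250, 0.13) [0.5235 0.2075 0.13  ] [19.1 10. ]
(325, 250, 0.13) [0.5217 0.1925 0.13  ] [19.  -5.2]
(166, 110, 0.15) [0.551  0.2142 0.15  ] [45.4 20. ]
(385, 100, 0.15) [0.548  0.1777 0.15  ] [ 47.  -16.6]
(167, 258, 0.15) [0.5264 0.2181 0.15  ] [20.6 20.8]
(385, 258, 0.15) [0.5218 0.1811 0.15  ] [ 20.6 -16.4]
```

```bash
python3 go.py 0.5036 0.2041 0.176 3.018|tail -5
python3 -m creep '{"offset":[[0,0.2,-0.3],[0,0.6,-0.32],[0,0.7,0],[0,0.5,0],[0,0,0],[0,0,0]],"rotation":[[0,0,0],[0,0,0],[0,0,0],[0,0,0],[0,0,0],[0,0,0]],"fingers":[100,100,100,100,100,100]}';python3 go.py 0.5036 0.2041 0.176 3.018|tail -5; python3 -c "
from h import *
shot('wrist','w2.png')"
```

```text
[ 2.000e-04 -1.000e+00  3.000e-04]] tool x heading 3.016703027043635
pos [0.5004 0.1794 0.3033] world d mm [   3.16   24.66 -127.28]
offset total (tool, units of 4cm) [-2.000e-03  3.182e+00 -6.220e-01]
offset in TARGET tool axes [-2.000e-03  3.182e+00 -6.220e-01]
rot total units [-0.003 -0.013  0.002] F [-0.09 -0.38  0.21] t 3.75 w 0.08552324815778535
time_s: 4.5
tool_pos: [0.5041, 0.205, 0.2238]
orientation: [-0.135, -2.158, 2.157]
wrist_force: [1.0, -0.1, -0.6]
grip_width: 0.085
 [-5.000e-04 -1.000e+00 -3.000e-04]] tool x heading 3.0170825639305634
pos [0.5041 0.205  0.2238] world d mm [ -0.45  -0.95 -47.82]
offset total (tool, units of 4cm) [0.009 1.196 0.025]
offset in TARGET tool axes [0.008 1.196 0.025]
rot total units [ 0.003 -0.009 -0.005] F [ 0.97 -0.08 -0.62] t 4.5 w 0.08504923518210421
```

View pics/w2.png

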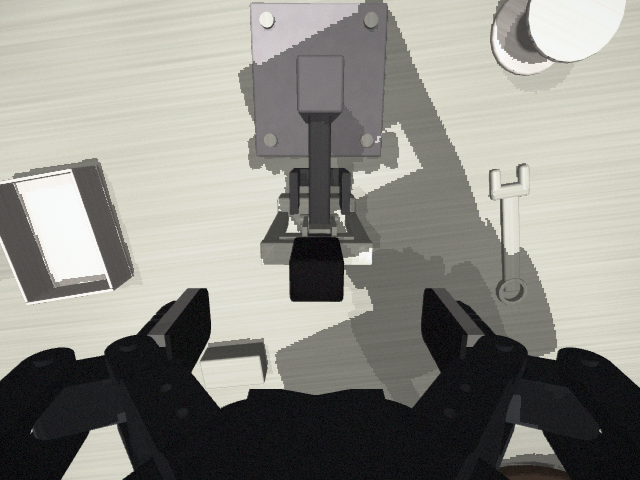

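Seen here, the block spans u 291–343, so it is centred between the jaws (209 and 424). I'll check the x position and then descend.

```bash
python3 - <<'E'
from h import *
import h
E=ext('wrist');h0=np.array([.5034,.2000]);a=-.1237
def hk(p): d=p[:2]-h0;c,s=np.cos(a),np.sin(a);return np.array([c*d[0]+s*d[1],-s*d[0]+c*d[1]])*1e3
for uv,z in [((291,301),.204),((343,300),.204),((261,264),.161),((372,263),.161),((272,241),.161),((251,3),.012),((388,3),.012),((258,155),.012),((378,155),.012)]:
    p=onz(E,uv,z);print(p.round(4),hk(p).round(1))
c=hk(np.array(get_obs()['tool_pos']));print('tcp',c)
cv2.imwrite('pics/w2h.png',cv2.resize(cv2.imread('pics/w2.png')[150:310,240:400],None,fx=3.7,fy=3.7,interpolation=cv2.INTER_CUBIC))
E
python3 -m creep '{"offset":[[0,0.6,0.02],[0,0.5,0],[0,0.09,0],[0,0,0],[0,0,0]],"rotation":[[0,0,0],[0,0,0],[0,0,0],[0,0,0],[0,0,0]],"fingers":[100,100,100,100,100]}'
```

```text
[0.495  0.2177 0.204 ] [-10.5  16.5]
[0.4925 0.1929 0.204 ] [-10.   -8.4]
[0.5007 0.2378 0.161 ] [-7.3 37.2]
[0.4932 0.1724 0.161 ] [ -6.7 -28.7]
[0.514  0.2291 0.161 ] [ 6.9 30.2]
[0.6873 0.2383 0.012 ] [177.7  60.7]
[0.6725 0.1209 0.012 ] [177.6 -57.6]
[0.5599 0.2537 0.012 ] [49.5 60.2]
[0.5456 0.1395 0.012 ] [ 49.4 -54.8]
tcp [0.13150402 5.16461433]
time_s: 5.18
tool_pos: [0.5041, 0.2043, 0.1767]
orientation: [-0.136, -2.159, 2.157]
wrist_force: [0.4, -0.4, -0.0]
grip_width: 0.085
```

View pics/w2h.png

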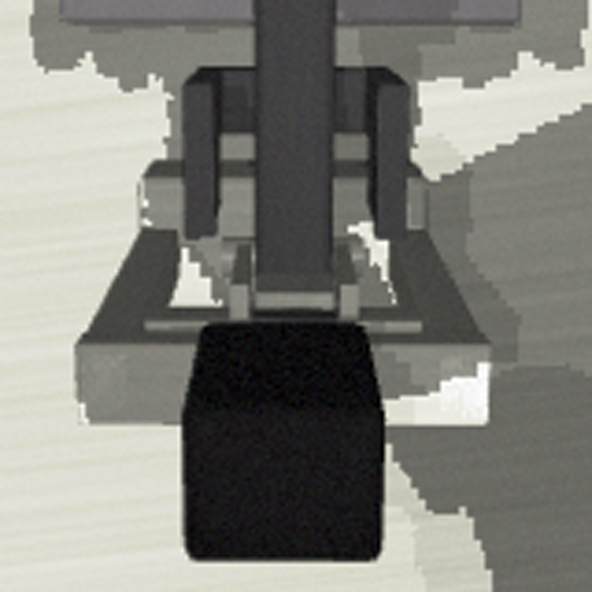

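```bash
python3 -m creep '{"offset":[[0,0,0],[0,0,0],[0,0,0],[0,0,0],[0,0,0],[0,0,0],[0,0,0],[0,0,0]],"rotation":[[0,0,0],[0,0,0],[0,0,0],[0,0,0],[0,0,0],[0,0,0],[0,0,0],[0,0,0]],"fingers":[0,0,0,0,0,0,0,0]}' 70;python3 -c "
from h import *
o=get_obs();print(o['ft_torque'],o['wrist_force'],o['tool_pos'],o['grip_width'])
shot('wrist','w3.png')"
```

```text
time_s: 6.18
tool_pos: [0.5037, 0.2043, 0.1759]
orientation: [-0.134, -2.158, 2.157]
wrist_force: [-1.4, 1.3, 6.0]
grip_width: 0.0251
[ 0.2853524   0.2817259  -0.02433015] [-1.40283173  1.32262095  5.97252728] [0.50365815 0.20425707 0.17593542] 0.02508883155149778
```

View pics/w3.png

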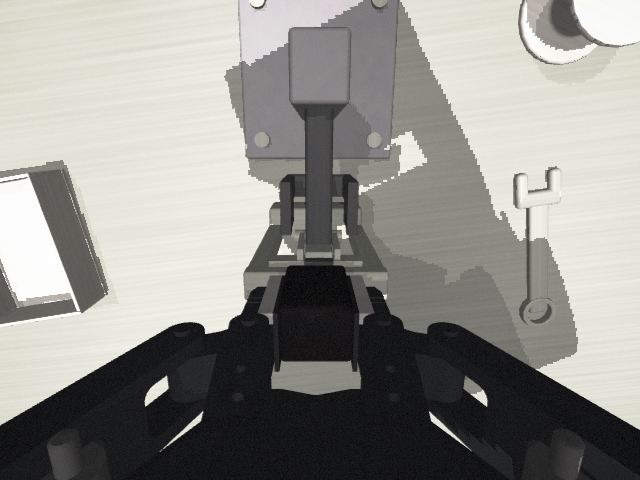

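The block is gripped (25 mm) and is being pushed down with about 6 N. I'll lift in small steps and watch Fz until the hook carries nothing.

```bash
python3 -m creep '{"offset":[[0,-0.025,0],[0,0,0],[0,0,0]],"rotation":[[0,0,0],[0,0,0],[0,0,0]],"fingers":[0,0,0]}';python3 -m creep '{"offset":[[0,-0.025,0],[0,0,0],[0,0,0]],"rotation":[[0,0,0],[0,0,0],[0,0,0]],"fingers":[0,0,0]}'; python3 -c "
from h import *
o=get_obs();print(o['ft_torque'],o['wrist_force'],o['tool_pos'],o['grip_width'])"
```

```text
time_s: 6.6
tool_pos: [0.5034, 0.204, 0.1765]
orientation: [-0.134, -2.157, 2.157]
wrist_force: [0.2, -0.1, -3.9]
grip_width: 0.0252
time_s: 6.98
tool_pos: [0.5036, 0.2041, 0.1777]
orientation: [-0.134, -2.157, 2.157]
wrist_force: [0.8, -0.5, -3.7]
grip_width: 0.0256
[0.0172196  0.03357464 0.0694549 ] [ 0.76355013 -0.50543387 -3.65856293] [0.50355909 0.20410211 0.17771893] 0.025608309483122323
```

```bash
cat > m.py <<'E'
from h import *
a=-.1237;X=np.array([np.cos(a),np.sin(a),0]);o=get_obs();d=np.array(o['tool_pos'])-[.5034,.2,0];Y=np.array([-X[1],X[0],0])
F=[get_obs()['wrist_force']];print('hook x %.2f y %.2f z %.2f  Fx %.2f Fy %.2f Fz %.2f T %s t %.2f'%(d@X*1e3,d@Y*1e3,d[2]*1e3,F[0]@X,F[0]@Y,F[0][2],np.round(o['ft_torque'],2),o['time_s']))
E
python3 m.py;python3 -m creep '{"offset":[[-0.025,0.012,0],[-0.025,0,0],[-0.025,0,0],[-0.025,0,0],[-0.025,0,0],[0,0,0],[0,0,0]],"rotation":[[0,0,0],[0,0,0],[0,0,0],[0,0,0],[0,0,0],[0,0,0],[0,0,0]],"fingers":[0,0,0,0,0,0,0]}'>/dev/null;python3 m.py
python3 -m creep '{"offset":[[-0.025,0,0],[-0.025,0,0],[0,0,0],[0,0,0]],"rotation":[[0,0,0],[0,0,0],[0,0,0],[0,0,0]],"fingers":[0,0,0,0]}'>/dev/null;python3 m.py
```

```text
hook x -0.35 y 4.09 z 177.72  Fx 0.82 Fy -0.41 Fz -3.66 T [0.02 0.03 0.07] t 6.97
hook x 4.57 y 4.03 z 177.16  Fx -2.65 Fy 0.19 Fz -2.88 T [0.03 0.6  0.01] t 7.85
hook x 6.57 y 4.04 z 177.13  Fx -3.77 Fy 0.05 Fz -4.56 T [0.1  0.7  0.02] t 8.35
```

```bash
for i in 1 2; do python3 -m creep '{"offset":[[-0.025,0,0],[-0.025,0,0],[0,0,0],[0,0,0]],"rotation":[[0,0,0],[0,0,0],[0,0,0],[0,0,0]],"fingers":[0,0,0,0]}'>/dev/null;python3 m.py;done; python3 -c "
from h import *
shot('wrist','w4.png');cv2.imwrite('pics/w4h.png',cv2.resize(cv2.imread('pics/w4.png')[140:370,220:420],None,fx=2.6,fy=2.6,interpolation=cv2.INTER_CUBIC))"
```

```text
hook x 8.63 y 4.07 z 177.21  Fx -3.40 Fy -0.81 Fz -4.71 T [ 0.1   0.85 -0.01] t 8.85
hook x 10.66 y 4.09 z 177.24  Fx -4.29 Fy 0.69 Fz -4.12 T [0.09 0.91 0.01] t 9.35
```

View pics/w4h.png

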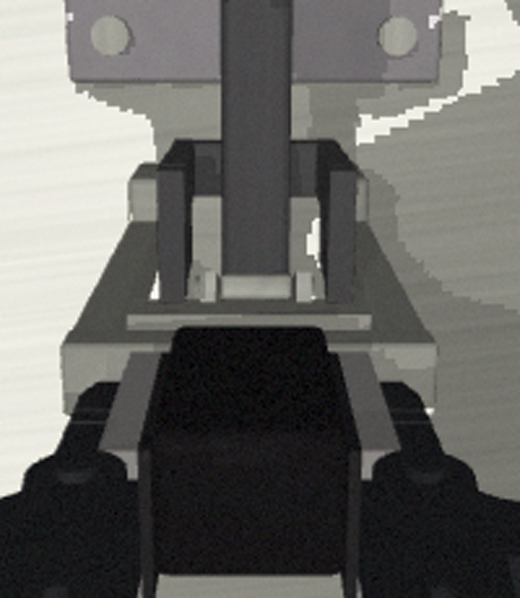

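```bash
for i in 1 2; do python3 -m creep '{"offset":[[-0.025,0,0],[0,0,0],[0,0,0]],"rotation":[[0,0,0],[0,0,0],[0,0,0]],"fingers":[0,0,0]}'>/dev/null;python3 m.py;done
```

```text
hook x 11.70 y 4.09 z 177.23  Fx -4.37 Fy -0.47 Fz -4.14 T [ 0.13  0.99 -0.01] t 9.78
hook x 12.66 y 4.08 z 177.24  Fx -4.88 Fy 0.89 Fz -3.94 T [0.05 0.94 0.01] t 10.15
```

```bash
python3 -m creep '{"offset":[[-0.02,0,0],[0,0,0],[0,0,0]],"rotation":[[0,0,0],[0,0,0],[0,0,0]],"fingers":[0,0,0]}'>/dev/null;python3 m.py; python3 -m creep '{"offset":[[-0.015,0,0],[0,0,0],[0,0,0]],"rotation":[[0,0,0],[0,0,0],[0,0,0]],"fingers":[0,0,0]}'>/dev/null;python3 m.py
```

```text
hook x 13.49 y 4.11 z 177.24  Fx -5.44 Fy -0.60 Fz -3.94 T [ 0.08  0.97 -0.03] t 10.53
hook x 14.07 y 4.08 z 177.24  Fx -4.48 Fy -0.37 Fz -3.14 T [ 0.09  1.01 -0.05] t 10.90
```

```bash
for i in 1 2 3; do python3 -m creep '{"offset":[[-0.015,0,0],[0,0,0],[0,0,0]],"rotation":[[0,0,0],[0,0,0],[0,0,0]],"fingers":[0,0,0]}'>/dev/null;python3 m.py; done; python3 -c "
from h import *
shot('wrist','w5.png');cv2.imwrite('pics/w5h.png',cv2.resize(cv2.imread('pics/w5.png')[220:310,250:390],None,fx=5.5,fy=5.5,interpolation=cv2.INTER_CUBIC))"
```

```text
hook x 14.67 y 4.10 z 177.24  Fx -5.64 Fy -0.42 Fz -4.24 T [0.13 0.98 0.  ] t 11.28
hook x 15.21 y 4.10 z 177.21  Fx -5.12 Fy 0.53 Fz -3.34 T [ 0.1   1.06 -0.  ] t 11.65
hook x 15.84 y 4.08 z 177.23  Fx -4.52 Fy 0.21 Fz -3.25 T [0.15 1.07 0.01] t 12.03
```

View pics/w5h.png

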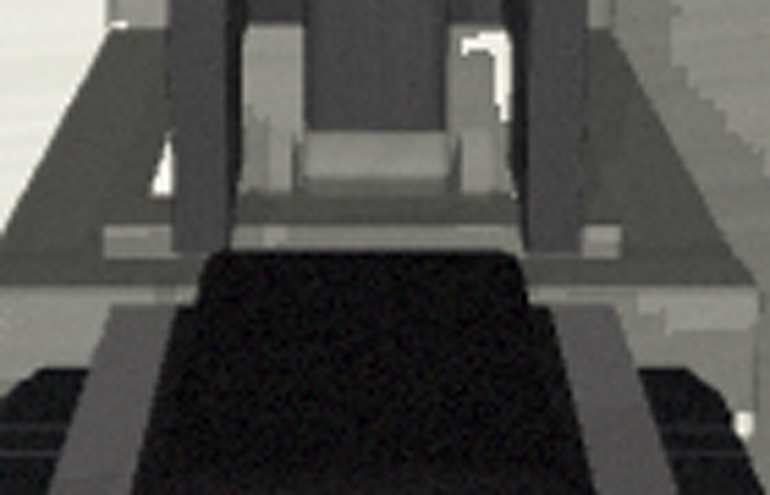

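```bash
for i in 1 2 3 4; do python3 -m creep '{"offset":[[-0.015,0,0],[0,0,0],[0,0,0]],"rotation":[[0,0,0],[0,0,0],[0,0,0]],"fingers":[0,0,0]}'>/dev/null;python3 m.py; done
```

```text
hook x 16.45 y 4.11 z 177.23  Fx -4.80 Fy -0.27 Fz -2.47 T [ 0.09  1.04 -0.02] t 12.45
hook x 16.99 y 4.07 z 177.23  Fx -5.23 Fy -0.22 Fz -3.11 T [ 0.13  1.09 -0.01] t 12.82
hook x 17.65 y 4.10 z 177.25  Fx -5.29 Fy -0.25 Fz -3.71 T [0.12 1.04 0.01] t 13.20
hook x 18.09 y 4.08 z 177.21  Fx -4.63 Fy -0.76 Fz -2.44 T [0.17 1.18 0.  ] t 13.57
```

```bash
for i in 1 2; do python3 -m creep '{"offset":[[-0.01,0,0],[0,0,0],[0,0,0]],"rotation":[[0,0,0],[0,0,0],[0,0,0]],"fingers":[0,0,0]}'>/dev/null;python3 m.py; done
```

```text
hook x 18.22 y 4.06 z 177.19  Fx -7.15 Fy 0.79 Fz -0.80 T [0.23 1.5  0.04] t 13.95
hook x 18.30 y 4.07 z 177.18  Fx -9.24 Fy 0.40 Fz 0.34 T [ 0.38  1.87 -0.03] t 14.32
```

```bash
for i in 1 2; do python3 -m creep '{"offset":[[-0.01,0,0],[0,0,0],[0,0,0]],"rotation":[[0,0,0],[0,0,0],[0,0,0]],"fingers":[0,0,0]}'>/dev/null;python3 m.py; done
```

```text
hook x 18.41 y 4.06 z 177.19  Fx -10.21 Fy 0.82 Fz 1.36 T [ 0.56  2.28 -0.05] t 14.70
hook x 18.47 y 4.04 z 177.14  Fx -13.45 Fy 2.21 Fz 2.80 T [ 0.62  2.59 -0.05] t 15.07
```

Contact is clear: the stop is at tool x≈18.1, and the push reached about 13 N. I'll ease back now.

```bash
python3 -m creep '{"offset":[[0.03,0,0],[0.03,0,0],[0.03,0,0],[0.03,0,0],[0,0,0],[0,0,0]],"rotation":[[0,0,0],[0,0,0],[0,0,0],[0,0,0],[0,0,0],[0,0,0]],"fingers":[0,0,0,0,0,0]}'>/dev/null;python3 m.py; python3 -c "
from h import *
shot('wrist','w6.png');cv2.imwrite('pics/w6h.png',cv2.resize(cv2.imread('pics/w6.png')[200:310,250:390],None,fx=5.4,fy=5.4,interpolation=cv2.INTER_CUBIC))"
```

```text
hook x 15.24 y 4.18 z 177.34  Fx -3.11 Fy 0.78 Fz 2.16 T [0.16 0.64 0.02] t 15.82
```

View pics/w6h.png

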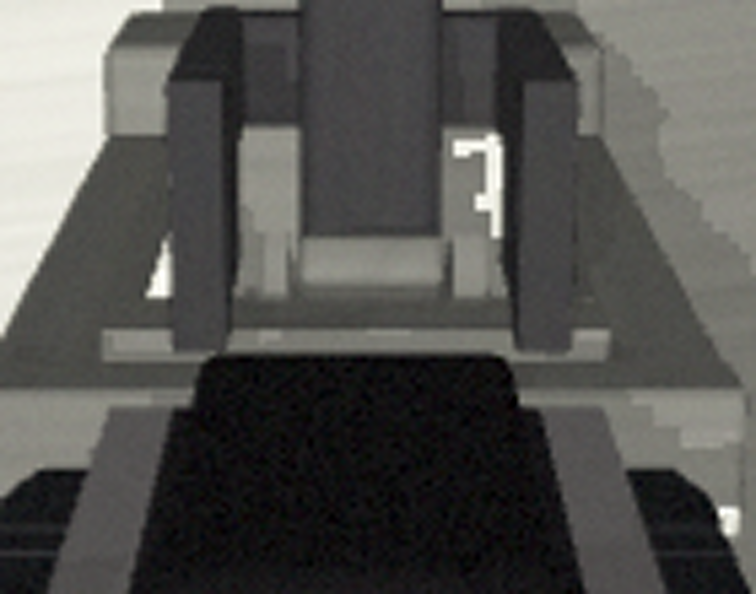

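```bash
python3 -m creep '{"offset":[[0.018,0,0],[0,0,0],[0,0,0]],"rotation":[[0,0,0],[0,0,0],[0,0,0]],"fingers":[0,0,0]}'>/dev/null;python3 m.py;python3 -m creep '{"offset":[[0,-0.02,0],[0,0,0],[0,0,0]],"rotation":[[0,0,0],[0,0,0],[0,0,0]],"fingers":[0,0,0]}'>/dev/null;python3 m.py
```

```text
hook x 14.26 y 4.10 z 177.18  Fx -3.29 Fy 0.65 Fz 0.38 T [0.17 0.66 0.02] t 16.25
hook x 14.01 y 4.00 z 177.81  Fx -5.29 Fy 0.90 Fz -3.80 T [0.26 0.94 0.01] t 16.62
```

```bash
python3 -m creep '{"offset":[[-0.012,-0.02,0],[0,-0.02,0],[0,0,0],[0,0,0]],"rotation":[[0,0,0],[0,0,0],[0,0,0],[0,0,0]],"fingers":[0,0,0,0]}'>/dev/null;python3 m.py;python3 -m creep '{"offset":[[0,-0.025,0],[0,0,0],[0,0,0]],"rotation":[[0,0,0],[0,0,0],[0,0,0]],"fingers":[0,0,0]}'>/dev/null;python3 m.py
```

```text
hook x 14.91 y 4.04 z 179.69  Fx -3.80 Fy -0.32 Fz -2.46 T [ 0.01  0.86 -0.03] t 17.12
hook x 14.91 y 4.09 z 180.69  Fx -3.23 Fy 0.15 Fz -2.78 T [ 0.    0.8  -0.01] t 17.50
```

```bash
python3 -m creep '{"offset":[[0.009,-0.025,0],[0,-0.025,0],[0,0,0],[0,0,0]],"rotation":[[0,0,0],[0,0,0],[0,0,0],[0,0,0]],"fingers":[0,0,0,0]}'>/dev/null;python3 m.py;python3 -m creep '{"offset":[[0,-0.025,0],[0,-0.025,0],[0,-0.025,0],[0,0,0]],"rotation":[[0,0,0],[0,0,0],[0,0,0],[0,0,0]],"fingers":[0,0,0,0]}'>/dev/null;python3 m.py; python3 -c "
from h import *
shot('wrist','w7.png');cv2.imwrite('pics/w7h.png',cv2.resize(cv2.imread('pics/w7.png')[200:310,250:390],None,fx=5.4,fy=5.4,interpolation=cv2.INTER_CUBIC))"
```

```text
hook x 14.60 y 4.12 z 182.69  Fx -3.08 Fy -0.92 Fz -2.31 T [0.06 0.77 0.07] t 18.00
hook x 14.58 y 4.13 z 185.77  Fx -1.81 Fy -0.11 Fz -3.24 T [0.03 0.67 0.01] t 18.50
```

View pics/w7h.png

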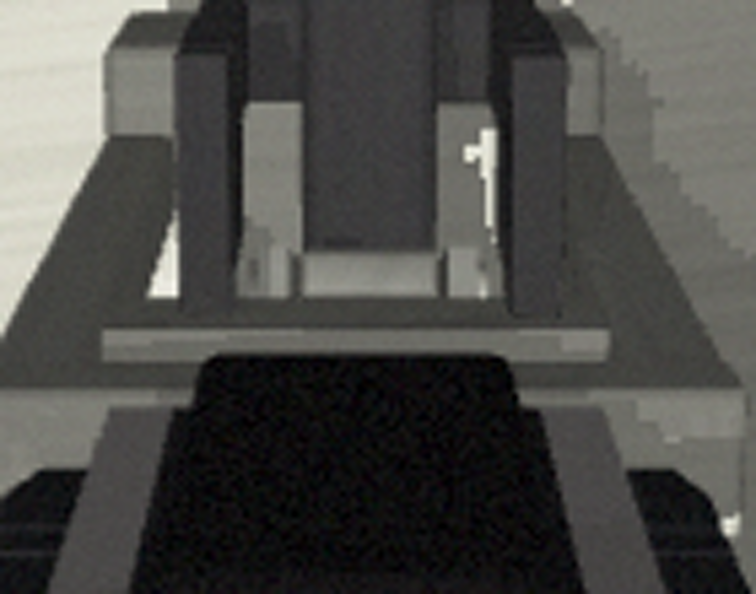

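The bar has risen free, and the push is falling. I'll keep going straight up to about 26 mm of lift, which clears the beak top while the die stays below the hook arm.

```bash
python3 -m creep '{"offset":[[0,-0.04,0],[0,-0.04,0],[0,-0.04,0],[0,-0.04,0],[0,0,0]],"rotation":[[0,0,0],[0,0,0],[0,0,0],[0,0,0],[0,0,0]],"fingers":[0,0,0,0,0]}'>/dev/null;python3 m.py;python3 -m creep '{"offset":[[0,-0.06,0],[0,-0.06,0],[0,-0.06,0],[0,-0.07,0],[0,0,0],[0,0,0]],"rotation":[[0,0,0],[0,0,0],[0,0,0],[0,0,0],[0,0,0],[0,0,0]],"fingers":[0,0,0,0,0,0]}'>/dev/null;python3 m.py; python3 -c "
from h import *
for n in ('wrist','scene','side'): shot(n,n+'8.png')
b=lambda n,x,y,w,h,k:cv2.resize(cv2.imread('pics/'+n+'8.png')[y:y+h,x:x+w],None,fx=k,fy=k,interpolation=cv2.INTER_CUBIC)
cv2.imwrite('pics/c8.png',np.hstack([b('scene',325,150,100,130,4),b('side',270,110,100,130,4)]))"
```

```text
hook x 14.66 y 4.15 z 192.20  Fx 0.14 Fy -0.45 Fz -3.98 T [-0.06 -0.06 -0.01] t 19.18
hook x 14.42 y 4.08 z 201.98  Fx 0.44 Fy 0.60 Fz -4.26 T [ 0.02  0.01 -0.01] t 19.93
```

View pics/wrist8.png

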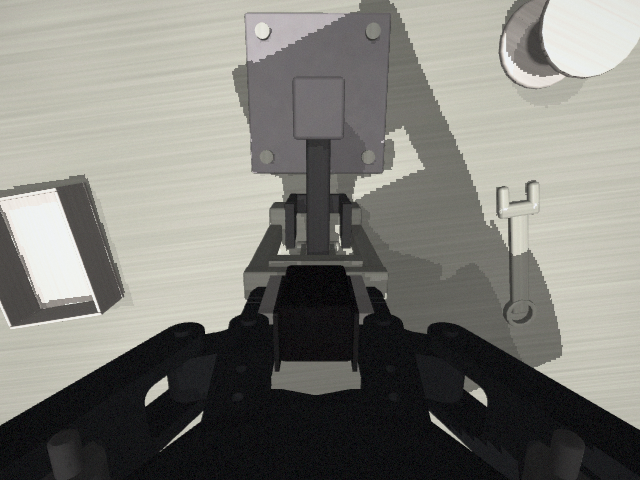

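View pics/c8.png

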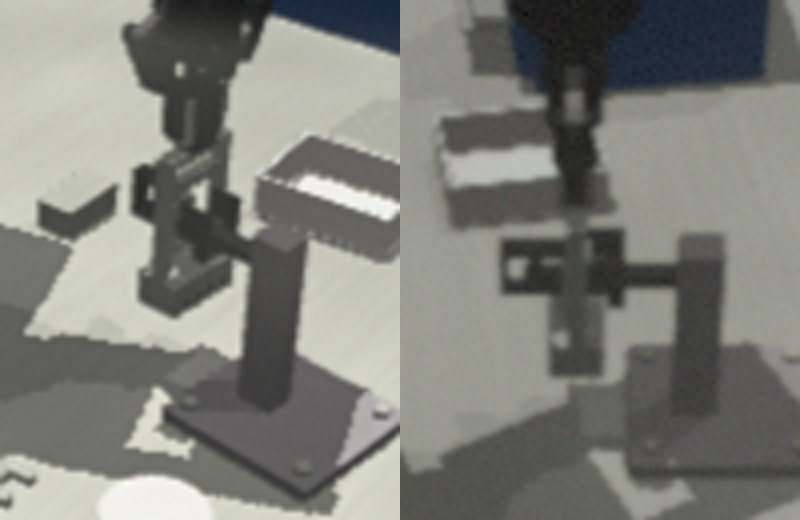

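Fx and the torque have dropped to about 0, so the bar is off the keeper. I'll withdraw towards the tip side with an early force check.

```bash
python3 -m creep '{"offset":[[0.12,0,0],[0.12,0,0],[0.13,0,0],[0.13,0,0],[0,0,0],[0,0,0]],"rotation":[[0,0,0],[0,0,0],[0,0,0],[0,0,0],[0,0,0],[0,0,0]],"fingers":[0,0,0,0,0,0]}'>/dev/null;python3 m.py; python3 -c "
from h import *
shot('wrist','w9.png')
cv2.imwrite('pics/w9h.png',cv2.resize(cv2.imread('pics/w9.png')[150:310,240:400],None,fx=3.7,fy=3.7,interpolation=cv2.INTER_CUBIC))"
```

```text
hook x -5.40 y 4.16 z 202.11  Fx -0.32 Fy 0.08 Fz -3.12 T [ 0.02 -0.06  0.05] t 20.82
```

View pics/w9h.png

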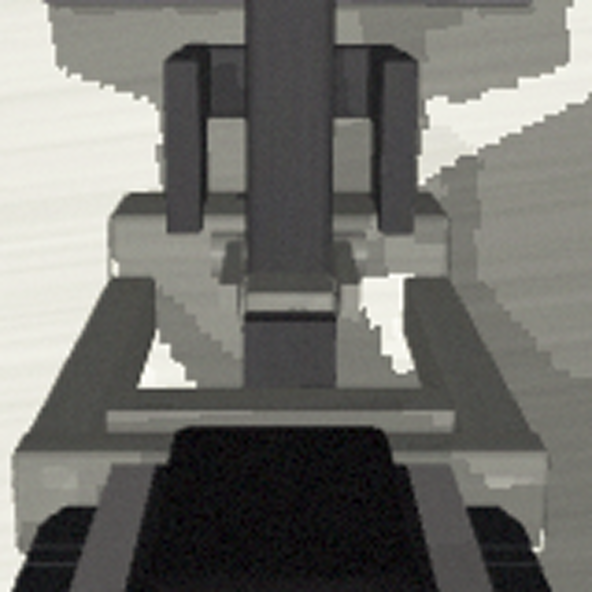

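The keeper is shut again with the mouth empty behind it, at crop pixel (290,295). I'll continue clear of the tip.

```bash
python3 -m creep '{"offset":[[0.25,0,0],[0.35,0,0],[0.4,0,0],[0.4,0,0],[0.4,0,0],[0.3,0,0],[0,0,0],[0,0,0]],"rotation":[[0,0,0],[0,0,0],[0,0,0],[0,0,0],[0,0,0],[0,0,0],[0,0,0],[0,0,0]],"fingers":[0,0,0,0,0,0,0,0]}'>/dev/null;python3 m.py;python3 go.py 0.5803 -0.2204 0.30 -2.864
```

```text
hook x -89.04 y 4.38 z 202.16  Fx -0.53 Fy -0.06 Fz -4.11 T [-0.01 -0.03  0.01] t 21.88
R cols
 [[-9.923e-01  7.000e-04 -1.237e-01]
 [ 1.237e-01  2.000e-04 -9.923e-01]
 [-7.000e-04 -1.000e+00 -3.000e-04]] tool x heading 3.0175427515483264
pos [0.4156 0.2153 0.2022] world d mm [ 164.72 -435.73   97.84]
offset total (tool, units of 4cm) [-5.436 -2.446 10.299]
offset in TARGET tool axes [-0.975 -2.446 11.605]
rot total units [ 2.000e-03 -4.016e+00 -7.000e-03] F [-0.53  0.01 -4.11] t 21.875 w 0.0253371873447622
```

```bash
python3 -m creep '{"offset":[[0,-0.3,0],[0,-0.4,0],[0,-0.4,0],[0,-0.3,0],[0,0,0],[-0.2,0,0.5],[-0.2,0,0.9],[-0.2,0,1],[-0.2,0,1],[-0.1,0,1],[0,0,1],[0,0,1]],"rotation":[[0,-0.8,0],[0,-0.8,0],[0,-0.8,0],[0,-0.8,0],[0,-0.82,0],[0,0,0],[0,0,0],[0,0,0],[0,0,0],[0,0,0],[0,0,0],[0,0,0]],"fingers":[0,0,0,0,0,0,0,0,0,0,0,0]}';python3 -m creep '{"offset":[[0,0,1],[0,0,1],[0,0,1],[0,0,1],[0,0,0.5],[0,0,0.2],[0,0,0],[0,0,0]],"rotation":[[0,0,0],[0,0,0],[0,0,0],[0,0,0],[0,0,0],[0,0,0],[0,0,0],[0,0,0]],"fingers":[0,0,0,0,0,0,0,0]}';python3 go.py 0.5803 -0.2204 0.20 -2.864
```

```text
time_s: 23.38
tool_pos: [0.5207, -0.0229, 0.2579]
orientation: [-0.289, 2.073, -2.073]
wrist_force: [0.2, -0.7, -3.4]
grip_width: 0.0251
time_s: 24.38
tool_pos: [0.5712, -0.2009, 0.258]
orientation: [-0.291, 2.073, -2.072]
wrist_force: [-0.5, 0.1, -2.6]
grip_width: 0.0252
R cols
 [[-9.615e-01 -3.000e-04  2.750e-01]
 [-2.750e-01  3.000e-04 -9.615e-01]
 [ 2.000e-04 -1.000e+00 -4.000e-04]] tool x heading -2.8630335574360104
pos [ 0.5712 -0.2009  0.258 ] world d mm [  9.07 -19.49 -58.03]
offset total (tool, units of 4cm) [-0.084  1.451  0.531]
offset in TARGET tool axes [-0.085  1.451  0.531]
rot total units [0.004 0.01  0.002] F [-0.46  0.09 -2.57] t 24.375 w 0.02524639605494871
```

```bash
python3 -m creep '{"offset":[[0,0.3,0.3],[-0.08,0.5,0.23],[0,0.5,0],[0,0.15,0],[0,0,0],[0,0,0]],"rotation":[[0,0,0],[0,0,0],[0,0,0],[0,0,0],[0,0,0],[0,0,0]],"fingers":[0,0,0,0,0,0]}';python3 go.py 0.5803 -0.2204 0.20 -2.864|tail -4;python3 -c "
from h import *
for n in ('wrist','scene','side'): shot(n,n+'10.png')
b=lambda n,x,y,w,h,k:cv2.resize(cv2.imread('pics/'+n+'10.png')[y:y+h,x:x+w],None,fx=k,fy=k,interpolation=cv2.INTER_CUBIC)
cv2.imwrite('pics/s10.png',b('scene',245,250,110,120,5));cv2.imwrite('pics/d10.png',b('side',310,270,110,120,5))"
```

```text
time_s: 25.12
tool_pos: [0.5807, -0.2216, 0.2005]
orientation: [-0.289, 2.072, -2.073]
wrist_force: [-0.2, -0.2, -3.1]
grip_width: 0.0254
pos [ 0.5807 -0.2216  0.2005] world d mm [-0.4   1.22 -0.52]
offset total (tool, units of 4cm) [ 0.001  0.013 -0.032]
offset in TARGET tool axes [ 0.001  0.013 -0.032]
rot total units [-0.005  0.002 -0.007] F [-0.22 -0.2  -3.11] t 25.125 w 0.025396938901948565
```

View pics/wrist10.png

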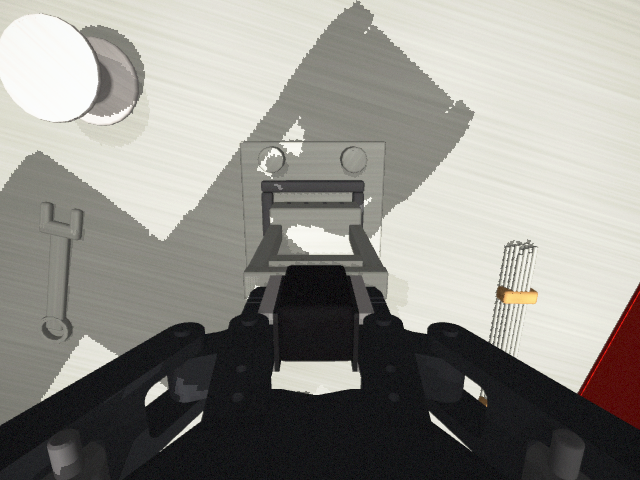

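View pics/s10.png

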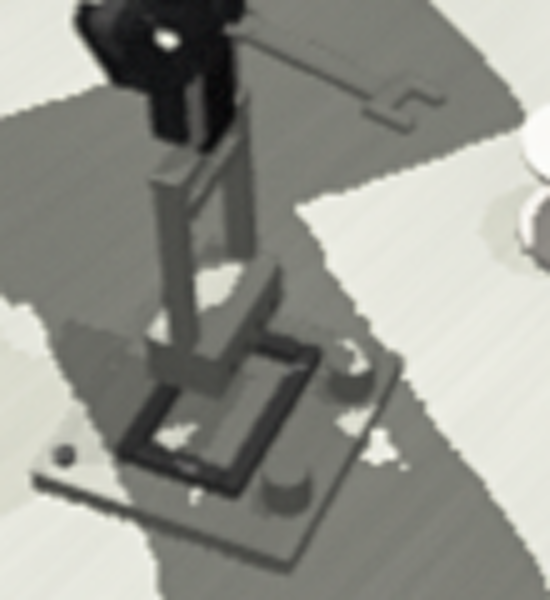

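View pics/d10.png

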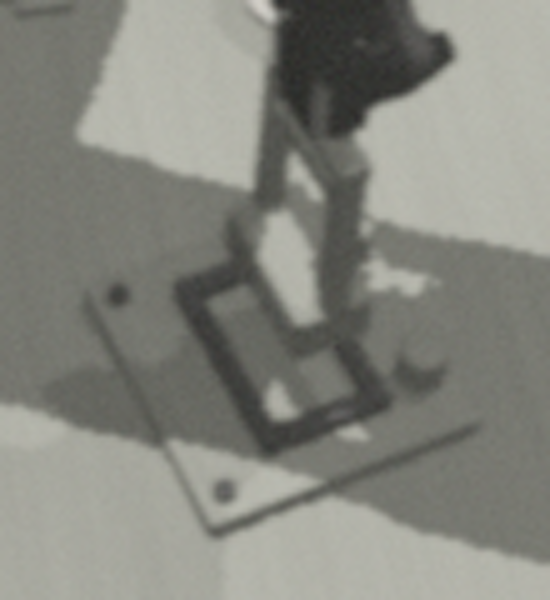

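```bash
python3 -c "
import cv2
cv2.imwrite('pics/w10h.png',cv2.resize(cv2.imread('pics/wrist10.png')[135:305,235:395],None,fx=4.5,fy=4.5,interpolation=cv2.INTER_CUBIC)[:600])
cv2.imwrite('pics/w10i.png',cv2.resize(cv2.imread('pics/wrist10.png')[205:305,235:395],None,fx=4.5,fy=4.5,interpolation=cv2.INTER_CUBIC))"
```

```text
(no output)
```

View pics/w10h.png

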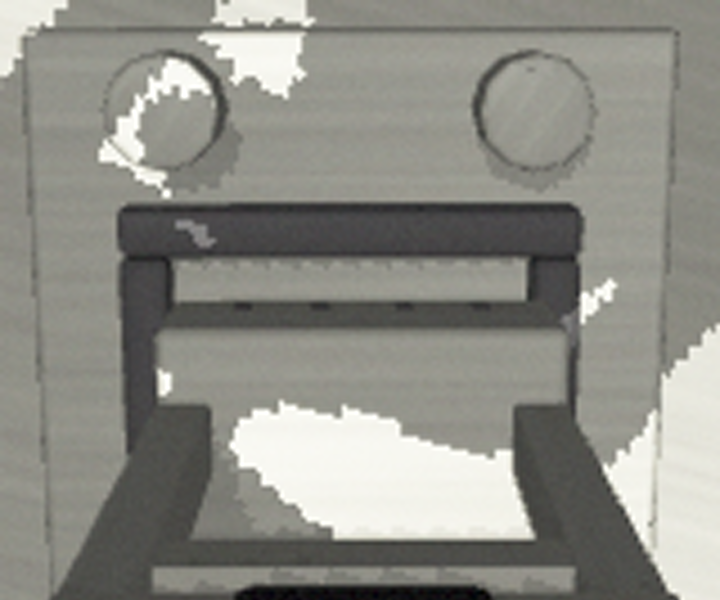

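View pics/w10i.png

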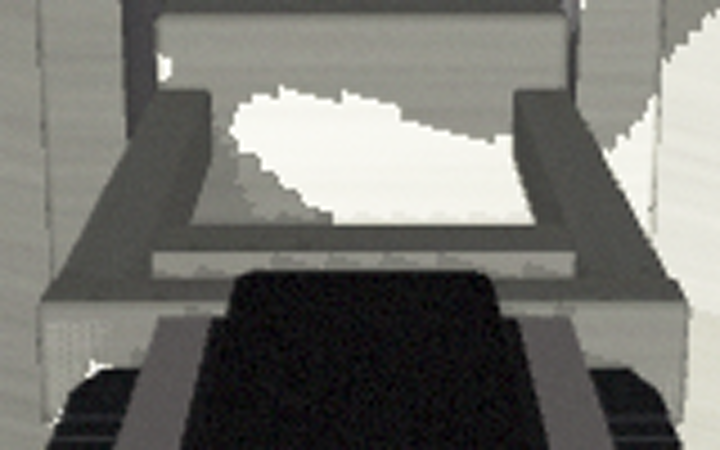

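```bash
cat > q2.py <<'E'
from h import *
E=ext('wrist');o=get_obs();R=cv2.Rodrigues(np.array(o['orientation'],float))[0];t=np.array(o['tool_pos'])
def P(n,x,y,z):
    p=onz(E,((x+.5)/4.5-.5+235,(y+.5)/4.5-.5+135),z);q=R.T@(p-t)*1e3;print(n,'world',p.round(4),'die-frame rel TCP (x,y):',(-q[0]).round(1),(-q[2]).round(1));return p
foot=t[2]-.1394
P('rim in L',172,257,.022);P('rim in R',530,257,.022);P('rim out L',120,213,.022);P('rim out R',580,213,.022)
P('pinL',165,112,.034);P('pinR',534,110,.034)
P('plate L',24,30,.012);P('plate R',678,30,.012)
P('dietop L',156,328,foot+.028);P('dietop R',568,328,foot+.028)
P('diebot L',160,304,foot);P('diebot R',567,304,foot)
P('xbar L',42,615,foot+.124);P('xbar R',685,615,foot+.124)
E
python3 q2.py
```

```text
rim in L world [ 0.5882 -0.1795  0.022 ] die-frame rel TCP (x,y): 18.7 38.5
rim in R world [ 0.6076 -0.2476  0.022 ] die-frame rel TCP (x,y): 18.7 -32.3
rim out L world [ 0.5938 -0.1676  0.022 ] die-frame rel TCP (x,y): 27.3 48.4
rim out R world [ 0.6186 -0.2544  0.022 ] die-frame rel TCP (x,y): 27.4 -41.9
pinL world [ 0.6162 -0.1726  0.034 ] die-frame rel TCP (x,y): 47.5 37.5
pinR world [ 0.6353 -0.2384  0.034 ] die-frame rel TCP (x,y): 47.8 -31.1
plate L world [ 0.622  -0.1398  0.012 ] die-frame rel TCP (x,y): 62.0 67.4
plate R world [ 0.6573 -0.2635  0.012 ] die-frame rel TCP (x,y): 62.0 -61.2
dietop L world [ 0.5883 -0.185   0.0892] die-frame rel TCP (x,y): 17.3 33.1
dietop R world [ 0.6061 -0.2473  0.0892] die-frame rel TCP (x,y): 17.3 -31.7
diebot L world [ 0.5865 -0.1825  0.0612] die-frame rel TCP (x,y): 16.2 36.0
diebot R world [ 0.6059 -0.2508  0.0612] die-frame rel TCP (x,y): 16.2 -34.9
xbar L world [ 0.5777 -0.1884  0.1852] die-frame rel TCP (x,y): 6.3 32.7
xbar R world [ 0.5955 -0.2507  0.1852] die-frame rel TCP (x,y): 6.3 -32.1
```

```bash
python3 -m creep '{"offset":[[0.02,0.3,-0.045],[0,0.4,0],[0,0.18,0],[0,0,0],[0,0,0],[0,0,0]],"rotation":[[0,0,0],[0,0,0],[0,0,0],[0,0,0],[0,0,0],[0,0,0]],"fingers":[0,0,0,0,0,0]}';python3 -c "
from h import *
for n in ('wrist','scene','side'): shot(n,n+'11.png')
b=lambda n,x,y,w,h,k:cv2.resize(cv2.imread('pics/'+n+'11.png')[y:y+h,x:x+w],None,fx=k,fy=k,interpolation=cv2.INTER_CUBIC)
cv2.imwrite('pics/w11.png',b('wrist',235,135,160,125,4.5));cv2.imwrite('pics/s11.png',b('scene',245,280,100,90,6));cv2.imwrite('pics/d11.png',b('side',310,300,100,90,6))"
```

```text
time_s: 26.02
tool_pos: [0.5793, -0.2201, 0.1652]
orientation: [-0.289, 2.072, -2.073]
wrist_force: [-0.4, 0.8, -3.1]
grip_width: 0.0254
```

View pics/w11.png

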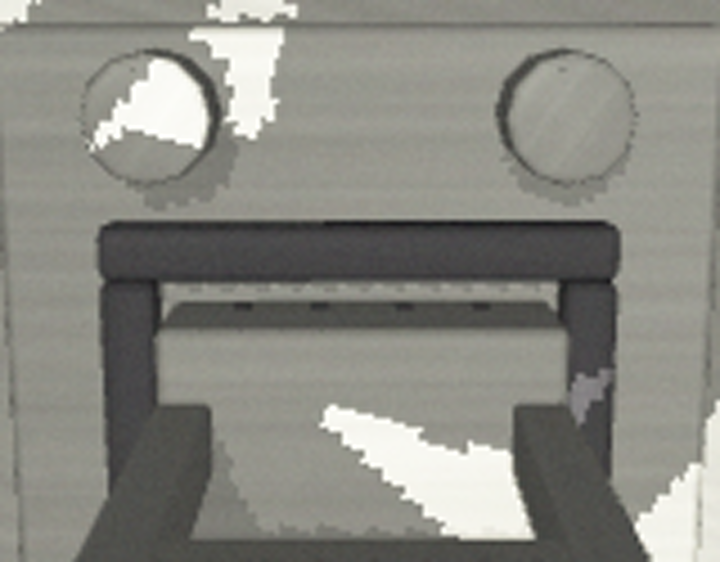

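View pics/s11.png

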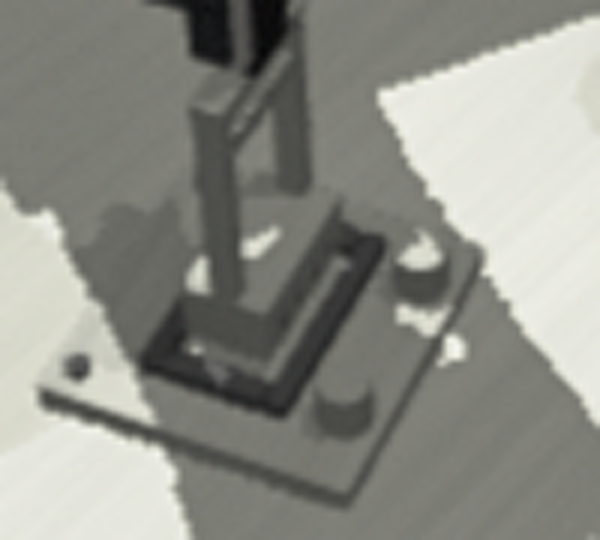

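View pics/d11.png

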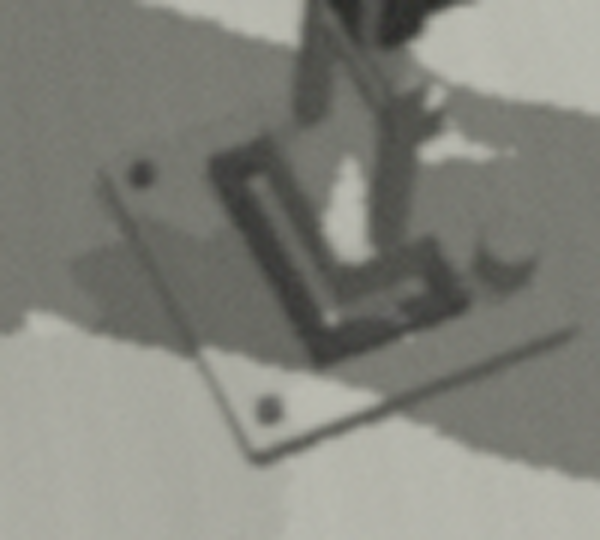

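```bash
python3 - <<'E'
exec(open('q2.py').read().split("foot=")[0])
foot=t[2]-.1394
print(foot)
for a in [('rim in L',160,280,.022),('rim in R',560,280,.022),('rim out L',98,230,.022),('rim out R',620,230,.022),('pinL',150,117,.034),('pinR',568,118,.034),('plate',360,24,.012),('diebot L',178,303,foot),('diebot R',548,303,foot),('dietop L',158,328,foot+.028),('dietop R',568,328,foot+.028)]: P(*a)
# scene/side predictions
for n,k,x0,y0 in (('scene',6,245,280),('side',6,310,300)):
    e=ext(n);c,s=np.cos(.2773),np.sin(.2773)
    for m in [(21,36),(21,-36),(-21,-36),(-21,36)]:
        u=proj(e,[.58026+(c*m[0]-s*m[1])/1e3,-.22038+(s*m[0]+c*m[1])/1e3,.022]);v=proj(e,[t[0]+(c*m[0]*18/21-s*m[1]*33/36)/1e3,t[1]+(s*m[0]*18/21+c*m[1]*33/36)/1e3,foot])
        print(n,m,'rim in',((u-[x0,y0])*k).round(),'die foot if under TCP',((v-[x0,y0])*k).round())
E
```

```text
0.025738954629594107
rim in L world [ 0.5883 -0.1796  0.022 ] die-frame rel TCP (x,y): 19.8 36.4
rim in R world [ 0.6077 -0.2474  0.022 ] die-frame rel TCP (x,y): 19.8 -34.0
rim out L world [ 0.5939 -0.1671  0.022 ] die-frame rel TCP (x,y): 28.6 46.9
rim out R world [ 0.6189 -0.2548  0.022 ] die-frame rel TCP (x,y): 28.6 -44.2
pinL world [ 0.6163 -0.1725  0.034 ] die-frame rel TCP (x,y): 48.7 35.5
pinR world [ 0.635  -0.2385  0.034 ] die-frame rel TCP (x,y): 48.5 -33.0
plate world [ 0.6398 -0.2016  0.012 ] die-frame rel TCP (x,y): 63.3 1.2
diebot L world [ 0.586  -0.1839  0.0257] die-frame rel TCP (x,y): 16.4 32.9
diebot R world [ 0.6037 -0.246   0.0257] die-frame rel TCP (x,y): 16.4 -31.6
dietop L world [ 0.5869 -0.1838  0.0537] die-frame rel TCP (x,y): 17.3 32.8
dietop R world [ 0.6046 -0.2458  0.0537] die-frame rel TCP (x,y): 17.3 -31.7
scene (21, 36) rim in [353. 245.] die foot if under TCP [341. 239.]
scene (21, -36) rim in [271. 379.] die foot if under TCP [265. 362.]
scene (-21, -36) rim in [170. 345.] die foot if under TCP [179. 333.]
scene (-21, 36) rim in [257. 214.] die foot if under TCP [258. 213.]
side (21, 36) rim in [345. 131.] die foot if under TCP [339. 134.]
side (21, -36) rim in [437. 286.] die foot if under TCP [424. 276.]
side (-21, -36) rim in [332. 327.] die foot if under TCP [333. 311.]
side (-21, 36) rim in [243. 169.] die foot if under TCP [251. 166.]
```

Die and nest now agree within about 0.6 mm in y and 0.2 mm in x, against 3 mm of clearance. I'll trim y and lower, feeling for the floor.

```bash
python3 -m creep '{"offset":[[0,0.05,-0.012],[0,0.08,0],[0,0.07,0],[0,0,0],[0,0,0]],"rotation":[[0,0,0],[0,0,0],[0,0,0],[0,0,0],[0,0,0]],"fingers":[0,0,0,0,0]}';python3 -m creep '{"offset":[[0,0.03,0],[0,0.03,0],[0,0.02,0],[0,0,0],[0,0,0]],"rotation":[[0,0,0],[0,0,0],[0,0,0],[0,0,0],[0,0,0]],"fingers":[0,0,0,0,0]}'
```

```text
time_s: 26.8
tool_pos: [0.5789, -0.2195, 0.1568]
orientation: [-0.29, 2.073, -2.073]
wrist_force: [0.2, -0.2, -2.9]
grip_width: 0.0254
time_s: 27.42
tool_pos: [0.5789, -0.2195, 0.1536]
orientation: [-0.29, 2.073, -2.073]
wrist_force: [0.2, 0.4, -3.3]
grip_width: 0.0252
```

Past the rim top with no contact. From here I'll go in small steps.

```bash
for i in 1 2 3; do python3 -m creep '{"offset":[[0,0.015,0],[0,0,0],[0,0,0]],"rotation":[[0,0,0],[0,0,0],[0,0,0]],"fingers":[0,0,0]}'|grep -E 'pos|force'; done
```

```text
tool_pos: [0.5789, -0.2195, 0.153]
wrist_force: [0.6, 1.1, -3.1]
tool_pos: [0.5789, -0.2195, 0.1524]
wrist_force: [0.1, 0.1, -2.8]
tool_pos: [0.5789, -0.2195, 0.1518]
wrist_force: [1.0, 0.8, -3.3]
```

```bash
for i in 1 2 3; do python3 -m creep '{"offset":[[0,0.012,0],[0,0,0],[0,0,0]],"rotation":[[0,0,0],[0,0,0],[0,0,0]],"fingers":[0,0,0]}'|grep -E 'pos|force'; done
```

```text
tool_pos: [0.5789, -0.2195, 0.1513]
wrist_force: [-0.2, -0.3, -4.3]
tool_pos: [0.579, -0.2195, 0.1511]
wrist_force: [-0.6, 0.4, 2.6]
tool_pos: [0.5791, -0.2195, 0.151]
wrist_force: [-2.6, 2.6, 10.5]
```

Floor contact at TCP z≈0.1511, as predicted. I'll relax the push and check.

```bash
python3 -m creep '{"offset":[[0,-0.014,0],[0,0,0],[0,0,0]],"rotation":[[0,0,0],[0,0,0],[0,0,0]],"fingers":[0,0,0]}'|grep -E 'pos|force';python3 -c "
from h import *
for n in ('wrist','scene','side'): shot(n,n+'12.png')
b=lambda n,x,y,w,h,k:cv2.resize(cv2.imread('pics/'+n+'12.png')[y:y+h,x:x+w],None,fx=k,fy=k,interpolation=cv2.INTER_CUBIC)
cv2.imwrite('pics/w12.png',b('wrist',235,135,160,125,4.5));cv2.imwrite('pics/sd12.png',np.hstack([b('scene',250,270,90,100,4.4),b('side',315,290,90,100,4.4)]))"
```

```text
tool_pos: [0.579, -0.2195, 0.1511]
wrist_force: [0.3, 0.8, 5.1]
```

View pics/w12.png

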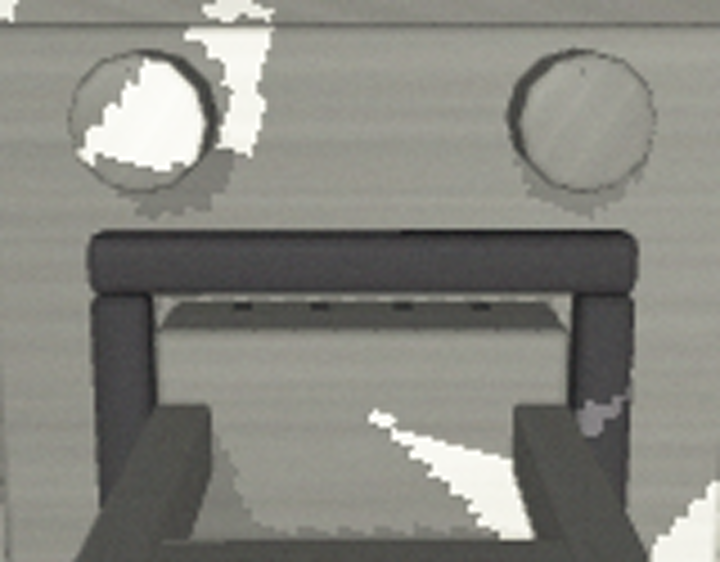

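View pics/sd12.png

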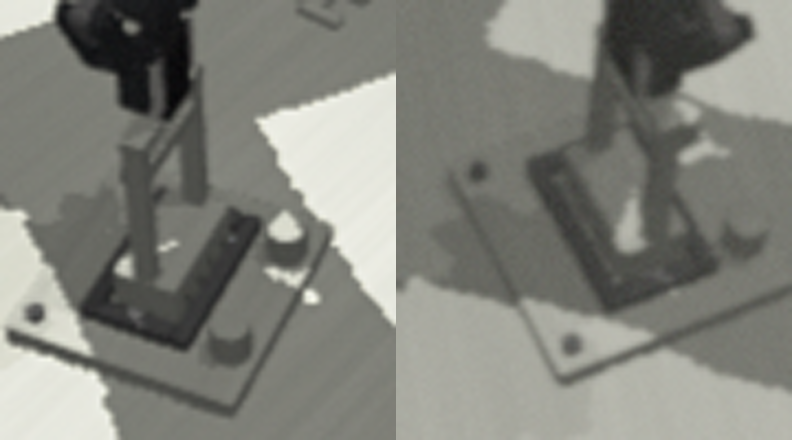

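The die sits inside the rims in all three views, with margins on each side. I'll release it and retreat straight up.

```bash
python3 -m creep '{"offset":[[0,-0.006,0],[0,0,0],[0,0,0],[0,0,0],[0,0,0],[0,0,0],[0,0,0],[0,0,0],[0,0,0]],"rotation":[[0,0,0],[0,0,0],[0,0,0],[0,0,0],[0,0,0],[0,0,0],[0,0,0],[0,0,0],[0,0,0]],"fingers":[0,20,40,60,80,100,100,100,100]}';python3 -c "
from h import *
shot('wrist','w13.png')"
```

```text
time_s: 31.32
tool_pos: [0.5789, -0.2195, 0.1512]
orientation: [-0.29, 2.073, -2.073]
wrist_force: [-0.0, 0.3, -0.6]
grip_width: 0.0855
```

View pics/w13.png

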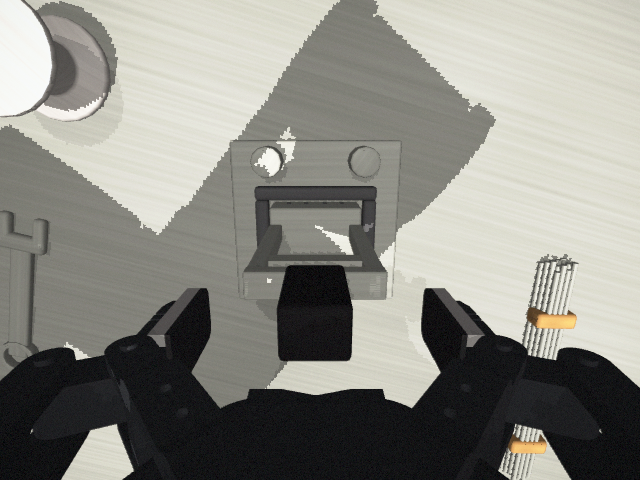

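The jaws are open and clear of the block on both sides, which sits at u 278–352. I'll go up.

```bash
python3 -m creep '{"offset":[[0,-0.2,0],[0,-0.4,0],[0,-0.6,0],[0,-0.8,0],[0,-0.8,0],[0,-0.8,0],[0.5,-0.3,0],[0.8,0,0],[0.8,0,0],[0,0,0],[0,0,0]],"rotation":[[0,0,0],[0,0,0],[0,0,0],[0,0,0],[0,0,0],[0,0,0],[0,0,0],[0,0,0],[0,0,0],[0,0,0],[0,0,0]],"fingers":[100,100,100,100,100,100,100,100,100,100,100]}';python3 -c "
from h import *
for n in ('wrist','scene','side'): shot(n,n+'14.png')
b=lambda n,x,y,w,h,k:cv2.resize(cv2.imread('pics/'+n+'14.png')[y:y+h,x:x+w],None,fx=k,fy=k,interpolation=cv2.INTER_CUBIC)
cv2.imwrite('pics/sd14.png',np.hstack([b('scene',250,270,90,100,4.4),b('side',315,290,90,100,4.4)]))"
```

```text
time_s: 32.75
tool_pos: [0.4979, -0.2426, 0.3074]
orientation: [-0.289, 2.073, -2.073]
wrist_force: [0.3, 0.0, -0.6]
grip_width: 0.0854
```

View pics/wrist14.png

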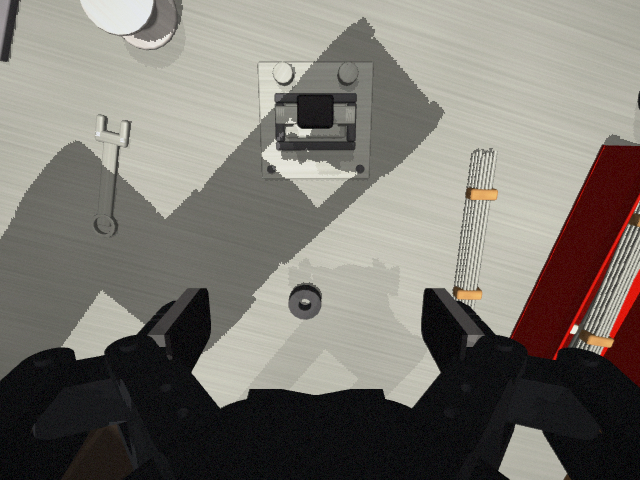

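View pics/sd14.png

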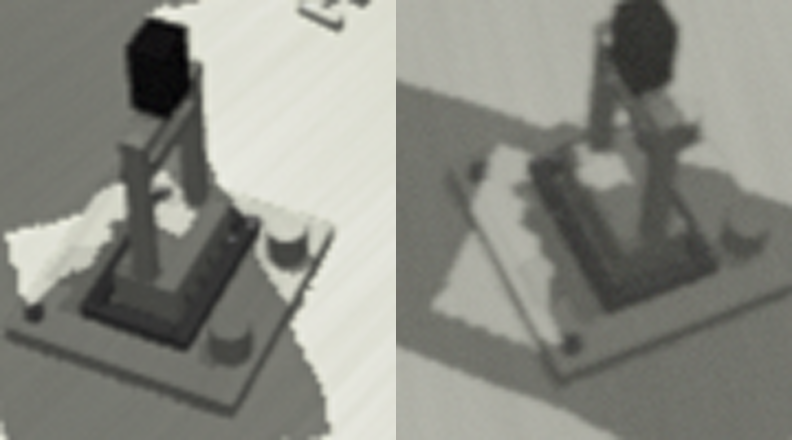

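View pics/scene14.png

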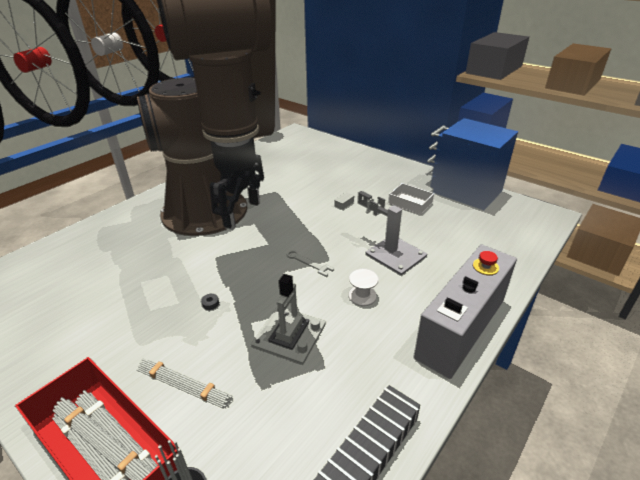

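The die stands upright inside the nest rims at scene (289,320). The hook is empty, the bystanders are where they were, and the robot touches nothing. I'll hand the job in.

```bash
python3 -c "
from cell import ticket
print(ticket.finish_job())"
```

```text
the job is handed in; nothing more can be done
None
```

The die is off the hook and seated upright in the nest, and the job is handed in at about 33 s of the 72 s allowed.

- **Hook:** I carried the die's weight and pressed the keeper open at about 5 N. The stop showed at tool x≈18 mm, and the highest push I read there was 13.5 N, close to the 15 N limit. Force was read only at the end of each move, so a brief higher peak can't be ruled out. I then eased back about 3.5 mm and lifted without catching. Side force and moment fell to zero, and the wrist picture showed the keeper shut with the mouth empty.
- **Odd reading:** just after easing back, the vertical force showed the die pressing briefly on the hook arm, roughly 6 N in all. It cleared on the next small lift.
- **Nest:** the die touched the floor at tool height 0.1511 m, against 0.1514 m expected. The last feeling step peaked at 10.5 N, which I relaxed before letting go. The final pictures show it upright and inside the rims, with the gripper open and clear and the bystanders where they were.
- **Disagreement:** the wrist and fixed cameras placed the nest about 2 to 3 mm apart. I aligned using the die and rims in the same wrist picture, then checked against the other two views.

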